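# Tap a turned finial true on the spraying turntable, then turn it to check

## Robot

A 6-joint arm with a two-finger parallel gripper is mounted at the origin on the work surface; the furniture and walls round the work are solid. World frame = base frame: x ahead of the robot, y to its left, z up, the work surface at z = 0. Lengths are in m, angles in rad, forces in N, time in s.
With the tool pointing down it reaches from about 0.3 to 0.775 m from the base axis. Payload 14.6 kg.
Tool frame: the origin (TCP) lies on the mounting face of the last link; the fingertips stand 199 mm ahead of it and the grasp point (between the pads) lies 180 mm ahead of it; z points along the fingers, y is the line along which they close (so a half turn about z gives the same grasp; the last joint's range is limited). The gripper opens to 94 mm and grips with 3 to 60 N. Pads are 16 mm wide; open, the fingers measure 119 mm over their backs; the gripper's body (75 mm by 177 mm) begins 78 mm behind the grasp point.
Start: joints at [-1.335, 0.3, 1.521, -0, 1.321, -0.067], TCP at [0.164, -0.525, 0.405] pointing down, gripper open.
Joint ranges: [-3.03, 3.03], [-0.79, 2.21], [0.23, 2.52], [-1.04, 4.18], [0, 3.07], [-2.55, 2.55]. Speed limits (rad/s): [2.22, 2.22, 2.57, 3.14, 3.14, 3.14].

## Interface

Orientations are given as a rotation vector (axis times angle).
In Python, from plant import monitor, camera, camera_info, bot gives the robot as it stands.
- The arm moves only by the tool drive_tool, never from a script. Its arguments are lists of equal length, an entry for each row: "rotation": the turn, a rotation vector about the world's x, y, z in degrees, a list of three; "dp": the shift along the world's x, y, z in mm, a list of three; "hand": the finger opening in mm, from 0 to 94. In form: {"rotation": [[wx, wy, wz], ...], "dp": [[x, y, z], ...], "hand": [hand, ...]}. A call has 1 to 10 rows; each row shifts and turns the commanded pose from where the row before left it; what a row does not reach is not made up. A row lasts 1/8 s, in which the tool goes at most 62.5 mm and 10.7 degrees, less where a joint would pass 70% of its speed; a pose out of reach is approached as far as the arm can. A call with a gripper value outside its range is refused whole. The fingers move at their own pace and stop on an object; the grip force is fixed at half the most. Time passes only in rows, so rows that do not move let the fingers close. It gives the time, the measured TCP pose, the force, the opening and the grip force at its end, in the units of the state.
- monitor.state(): the state, without advancing time (a new reading comes with each control period).
- camera(name): name is "side" or "top" or "wrist"; returns (picture, depth): 384x512x3 uint8, red, green, blue; 384x512 float32, m along the optical axis (not along the pixel's ray), 0 where there is no reading.
- camera_info(name): a dict with "K" (3x3 intrinsics, pixels), "extrinsics" (4x4, takes a point from camera to world coordinates); the wrist camera has in their place "tool_from_camera" (4x4, takes a point from camera to tool coordinates, whose origin is the TCP and whose axes are the flange's). Camera axes: x right, y up, looking along -z (the intrinsics and any distortion apply to the point x, -y, -z); pixel columns grow to the right and rows downward; lengths in m; the calibration is good to about 2 mm. The wrist camera is an equidistant fisheye: a pixel r from the principal point sees the ray r / f radians off the axis. A picture is of the moment at which its call begins: read the wrist's pose just before it. camera_info takes no time and is no camera call.
- bot.finish_job(): hands the job in; it is judged then, once.
The state is a dict: "time_s": time; "joint_positions": joint angles; "joint_vel": joint speeds; "effort": joint torques, N m; "tcp_pos": TCP position; "ee_rot": TCP orientation; "contact_force": force on the tool from outside, world axes, zero at the start; "moment": the same for the moment, N m; "opening": opening from 0.0 (shut) to 1.0 (fully open); "finger_force": force on a finger pad.
Only numpy, scipy, OpenCV 4.12 (cv2) and the standard library are available. Lean on these libraries where they do the work, as an engineer would, in place of code of your own. Each camera call takes 0.05 s, during which the arm holds its last target. There are 200 camera calls.

## Task

The turned pine finial on the little spraying turntable stands off centre: with a closed fingertip low against its broad foot, nudge it gently until it stands upright with the foot inside the innermost ring of the disc, without grasping, lifting or toppling it. Then push one of the turntable's ball-ended arms round to turn the disc about a third of a turn, as a check that the finial stays true, and leave it standing there centred and at rest; leave the other things on the bench alone.

Things in the scene. Friction and masses are not known exactly. Their poses are not given: they have to be found in the camera images.
- finial_foot (a point): Loose pine finial, 83 mm tall, about 120 g, top-heavy. Point on its axis (z), half-way up the broad foot bead, 7.5 mm above the disc. Bead 46 mm across, from 3 to 12 mm above the disc, its widest part; above it neck 15 mm across, collar 26 mm (42 mm up), ball 32 mm (62 mm up). It bears on a ring only 23 mm across: a push on the ball topples it, on the bead slides it.
- disc_center (a point): Centre of the top face of the turntable's flat aluminium disc, 60 mm above the bench; x toward the red ball, z up, the turning axis. Disc 120 mm across with three dark rings round this point; the innermost is 56 mm across, so a centred foot leaves 5 mm all round. The base (140 mm across) is fixed to the bench.
- disc (a joint): Angle of the turning disc, rad, growing anticlockwise seen from above; free to turn either way from where it starts by at least a full turn, stiff enough to stay where it is left (about 0.04 N m of friction: some 0.4 N at a ball).
- red_ball (a point): Centre of the red plastic ball, 20 mm across, on the end of one of the disc's three arms, 100 mm from the disc's axis and 47.5 mm above the bench. The arms are 8 mm steel rods just below the disc, 120 degrees apart; ball tops lie 2.5 mm below the disc's top face.
- black_ball_1 (a point): Centre of the black ball 120 degrees anticlockwise (from above) of the red one, same size and height.
- black_ball_2 (a point): Centre of the black ball 120 degrees clockwise (from above) of the red one, same size and height.
- spray_paint: Bystander: red-capped spray can, 59 mm across, 202 mm tall, loose; origin at the centre of its underside.
- paint_tin: Bystander: small paint tin, 78 mm across, 78 mm tall, loose; origin at the centre of its underside.
- masking_tape: Bystander: roll of masking tape lying flat, 104 mm across, 25 mm tall, loose; origin at the centre of its underside.
- paint_brush: Bystander: flat paint brush, red handle, 50 x 202 x 15 mm, lying flat, loose; origin at the centre of its underside.
Mind the look-alikes: they are no part of the job. What is shaped like the part that bears finial_foot but purple or turquoise is not meant.

How it is judged:
By the outcome, as a careful person would: the job done as asked, in the order asked, and still so for the second after the job is handed in, with the robot touching nothing.
It also fails if it takes over 58 s, if anything falls off the work surface, if the arm or the gripper's body presses on something with over 40 N, if the wrist force passes 120 N, or if a joint passes its speed limit or range.

## Working session

There is one attempt and no reset: what is moved stays moved. The work goes in short steps, Python scripts to look and compute and a tool call to move; the robot and the scene stay as the last step left them, time stands still between calls to the robot, and variables do not carry over. Pictures are saved under pics/ and viewed, at most 10 in all, crops included, and the job is handed in when it is done.

Besides the shell and the picture viewer there is one more tool, called after "Request:" as a command line: name --argument value ..., lists and objects as JSON in quotes. drive_tool: Moves the arm, as the interface text tells. Its arguments: {"type":"object","properties":{"rotation":{"type":"array","items":{"type":"array","items":{"type":"number"}}},"dp":{"type":"array","items":{"type":"array","items":{"type":"number"}}},"hand":{"type":"array","items":{"type":"number"}}},"required":["rotation","dp","hand"]}

```bash
mkdir -p pics; cat > h.py <<'E'
import numpy as np,cv2
from plant import monitor,camera,camera_info,bot
def world(name,depth,u,v,d=None):
    i=camera_info(name);K=np.array(i["K"]);T=np.array(i["extrinsics"])
    if d is None:d=float(depth[int(v),int(u)])
    p=np.array([(u-K[0,2])/K[0,0]*d,-(v-K[1,2])/K[1,1]*d,-d,1]);return (T@p)[:3]
def plane(name,u,v,z):
    T=np.array(camera_info(name)["extrinsics"]);a=world(name,None,u,v,1.0);o=T[:3,3];r=a-o
    return o+r*(z-o[2])/r[2]
E
python3 - <<'E'
from h import *
for n in("top","side"):
    im,d=camera(n);cv2.imwrite(f"pics/{n}0.png",im[:,:,::-1]);np.savez(f"{n}0.npz",im=im,d=d)
    i=camera_info(n);print(n,i)
s=monitor.state();print(s)
print(camera_info("wrist"))
E
```

```text
top {'K': array([[377.32608588,   0.        , 260.63352892],
       [  0.        , 377.32608588, 192.64401432],
       [  0.        ,   0.        ,   1.        ]]), 'extrinsics': array([[ 0.01113057,  0.99289572, -0.11846602,  0.39775523],
       [-0.99951623,  0.00760667, -0.03015684,  0.07072519],
       [-0.02904147,  0.11874437,  0.99250006,  1.09326867],
       [ 0.        ,  0.        ,  0.        ,  1.        ]])}
side {'K': array([[373.82723851,   0.        , 253.11950852],
       [  0.        , 373.82723851, 188.93920604],
       [  0.        ,   0.        ,   1.        ]]), 'extrinsics': array([[ 0.9982458 ,  0.0219721 , -0.05497771,  0.504348  ],
       [-0.05711733,  0.60185194, -0.79656252, -0.58531265],
       [ 0.01558629,  0.79830537,  0.60205116,  0.58336251],
       [ 0.        ,  0.        ,  0.        ,  1.        ]])}
{'time_s': 0.1, 'joint_positions': array([-1.33457617e+00,  3.00390009e-01,  1.52151121e+00,  3.44817730e-05,
        1.32071160e+00, -6.65691636e-02]), 'joint_vel': array([ 4.57384118e-04, -1.01698988e-03, -6.02918767e-04, -9.70283782e-04,
       -
[... 287 characters left out ...]
5]), 'contact_force': array([-0.04147677, -0.21035911,  0.19210786]), 'moment': array([-0.01185135,  0.05154623,  0.01136205]), 'finger_force': 0.0, 'opening': 0.99924717870607}
{'K': array([[297.31863964,   0.        , 251.32179302],
       [  0.        , 297.31863964, 191.84344682],
       [  0.        ,   0.        ,   1.        ]]), 'tool_from_camera': array([[ 2.64553567e-05,  9.72147439e-01,  2.34370127e-01,
         6.82324642e-02],
       [ 9.99999837e-01,  1.08159991e-04, -5.61517000e-04,
         1.57244131e-04],
       [-5.71226784e-04,  2.34370103e-01, -9.72147277e-01,
         1.96691773e-02],
       [ 0.00000000e+00,  0.00000000e+00,  0.00000000e+00,
         1.00000000e+00]])}
```

View pics/top0.png

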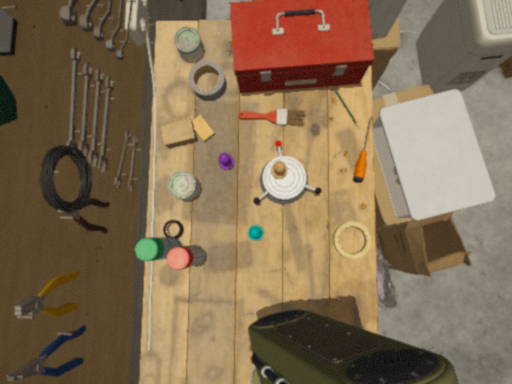

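View pics/side0.png

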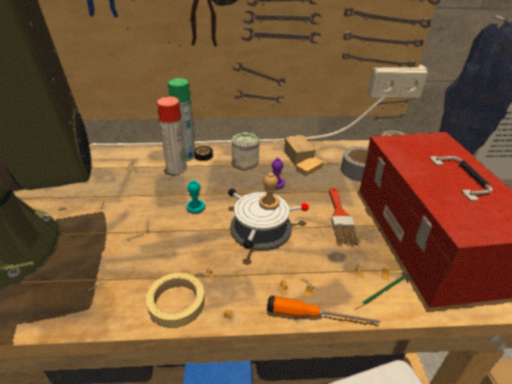

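Top view: the pine finial is at about (280,168) on the disc, whose centre is near (285,178). The red ball is at (278,144) and the black balls at (257,200) and (317,190). The purple (226,160) and turquoise (256,232) pieces are look-alikes standing on the bench. The pine-coloured one on the disc is the one meant, and I'll confirm that in a crop.

```bash
python3 - <<'E'
from h import *
t=np.load("top0.npz")["im"][125:215,235:335];s=np.load("side0.npz")["im"][160:255,220:320]
a=cv2.resize(t,None,fx=6,fy=6,interpolation=cv2.INTER_CUBIC)[:,:400*1+200]
cv2.imwrite("pics/c1.png",a[:,:,::-1])
b=cv2.resize(s,None,fx=6,fy=6,interpolation=cv2.INTER_CUBIC)
cv2.imwrite("pics/c2.png",b[:,:,::-1])
E
```

```text
(no output)
```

View pics/c1.png

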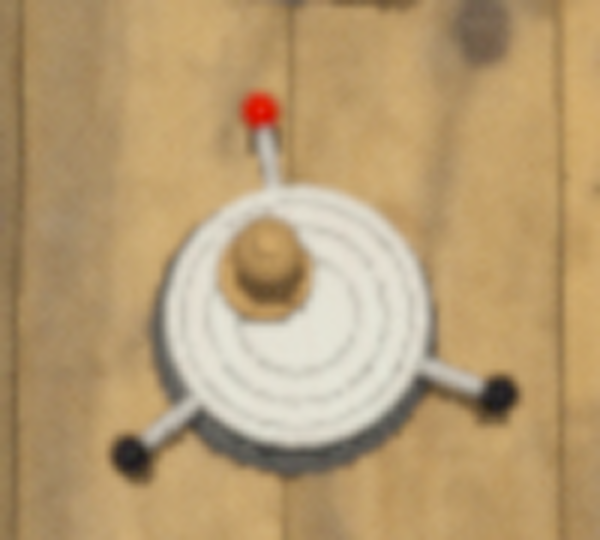

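View pics/c2.png

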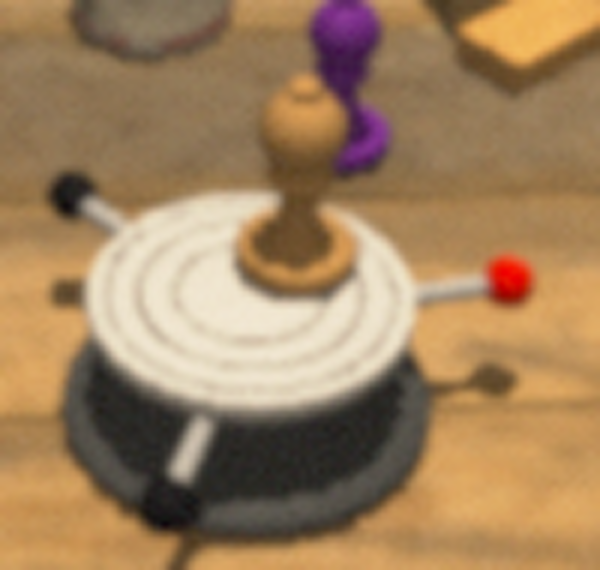

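The crops confirm it: the pine finial stands on the disc, off centre towards the red ball. In the top crop the disc is centred at (297,315) and the foot at (266,272). In the side crop the foot is centred at about (296,248) and the disc at about (251,302).

```bash
python3 - <<'E'
from h import *
T=lambda x,y:(235+(x+.5)/6-.5,125+(y+.5)/6-.5)
S=lambda x,y:(220+(x+.5)/6-.5,160+(y+.5)/6-.5)
def p(l,n,uv,z):print(l,n,np.round(plane(n,*uv,z)*1000,1))
p("disc","top",T(297.5,315.5),.06);p("foot","top",T(266,272),.0675);p("ball","top",T(266,247),.122)
p("red","top",T(260,110),.0475);p("b1","top",T(131,456),.0475);p("b2","top",T(497,396),.0475)
p("disc","side",S(251,302),.06);p("foot","side",S(296,248),.0675);p("ball","side",S(305,127),.122)
p("red","side",S(509,280),.0475);p("b1","side",S(72,193),.0475);p("b2","side",S(171,503),.0475)
for n in("top","side"):
    # ellipse fit of disc outline
    q=np.load(n+"0.npz");im=q["im"].astype(int);d=q["d"]
    v,u=np.mgrid[0:384,0:512];P=np.array([world(n,d,a,b) for a,b in zip(u[100:260,200:340].ravel(),v[100:260,200:340].ravel())])
    c=im[100:260,200:340].reshape(-1,3)
    m=(abs(P[:,2]-.06)<.004)&(c.min(1)>150)
    X=P[m];print(n,m.sum(),(X.min(0)+X.max(0))/2,X.min(0),X.max(0))
    m=(P[:,2]>.115)&(P[:,2]<.15)&(c[:,0]>c[:,2]+20)
    X=P[m];print("ballpts",m.sum(),X.mean(0),X.min(0),X.max(0))
E
```

```text
disc top [564.7  37.4  60. ]
foot top [583.6  52.2  67.5]
ball top [584.8  53.2 122. ]
red top [664.8  55.1  47.5]
b1 top [500.2 114.   47.5]
b2 top [529.6 -55.5  47.5]
disc side [565.8  31.2  60. ]
foot side [583.7  52.2  67.5]
ball side [584.7  52.5 122. ]
red side [665.   54.9  47.5]
b1 side [502.  114.6  47.5]
b2 side [532.9 -56.1  47.5]Traceback (most recent call last):
  File "<stdin>", line 12, in <module>
  File "h.py", line 4, in world
    i=camera_info(name);K=np.array(i["K"]);T=np.array(i["extrinsics"])
ValueError: time passes only in moves, steps and waits
```

Request:
drive_tool --rotation '[[0,0,2],[0,0,2],[0,0,2],[0,0,2],[0,0,2],[0,0,2],[0,0,2],[0,0,2],[0,0,2],[0,0,2.5]]' --dp '[[29,38,0],[29,38,0],[29,38,0],[29,38,0],[29,38,0],[29,38,0],[29,38,0],[29,38,0],[29,38,0],[29,38,0]]' --hand '[0,0,0,0,0,0,0,0,0,0]'

```text
time_s: 1.35
tcp_pos: [0.4547, -0.1435, 0.4045]
ee_rot: [-2.971, -1.021, 0.0]
contact_force: [-0.4, -0.4, 0.6]
opening: 0.008
finger_force: 0.0
```

Request:
drive_tool --rotation '[[0,0,0],[0,0,0],[0,0,0],[0,0,0],[0,0,0],[0,0,0],[0,0,0],[0,0,0]]' --dp '[[29,38,0],[29,38,0],[29,38,0],[29,38,0],[29,38,0],[29,42,0],[0,0,0],[0,0,0]]' --hand '[0,0,0,0,0,0,0,0]'

```text
time_s: 2.35
tcp_pos: [0.6278, 0.0867, 0.4041]
ee_rot: [-2.972, -1.019, 0.002]
contact_force: [0.6, -0.3, 0.6]
opening: 0.002
finger_force: 0.0
```

Request:
drive_tool --rotation '[[0,0,0],[0,0,0],[0,0,0],[0,0,0],[0,0,0],[0,0,0],[0,0,0]]' --dp '[[0,0,-40],[0,0,-40],[0,0,-30],[0,0,-20],[0,0,-10],[0,0,0],[0,0,0]]' --hand '[0,0,0,0,0,0,0]'

```text
time_s: 3.22
tcp_pos: [0.6282, 0.087, 0.2658]
ee_rot: [2.971, 1.019, 0.003]
contact_force: [0.3, 0.8, 0.2]
opening: 0.002
finger_force: 0.0
```

```bash
cat > look.py <<'E'
import sys
from h import *
k=sys.argv[1]
s=monitor.state();print(s["tcp_pos"],s["ee_rot"],s["contact_force"],s["time_s"])
w,_=camera("wrist");sd,_=camera("side")
a=cv2.resize(sd[150:260,210:320],(440,440),interpolation=cv2.INTER_CUBIC)
b=cv2.resize(w,(360,270),interpolation=cv2.INTER_AREA);o=np.zeros((440,800,3),np.uint8);o[:,:440]=a;o[:270,440:]=b
cv2.imwrite(f"pics/L{k}.png",o[:,:,::-1]);cv2.imwrite(f"w{k}.png",w[:,:,::-1]);cv2.imwrite(f"s{k}.png",sd[:,:,::-1])
E
python3 look.py 1
```

```text
[0.62820633 0.08698848 0.26583159] [2.97141075e+00 1.01870431e+00 2.65866032e-03] [0.34809707 0.79955411 0.23910034] 3.225
```

View pics/L1.png

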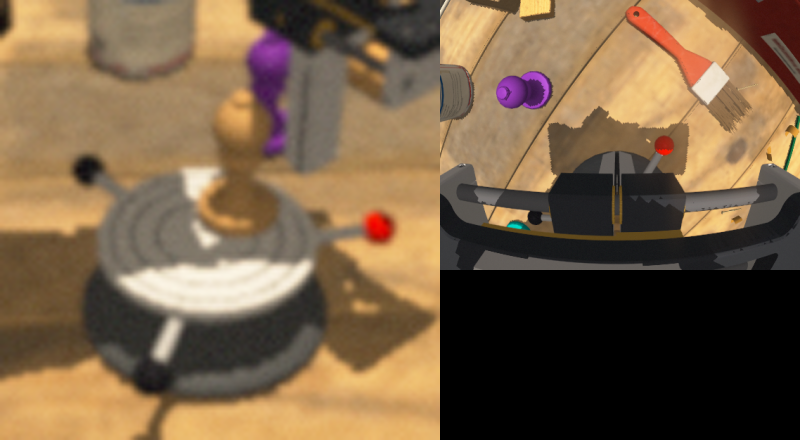

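The wrist view is mostly blocked by the closed finger. In the side view the finger stands clear behind the finial at about (318,170) with its tip at bead height, so I'll push inward along the radial line.

Request:
drive_tool --rotation '[[0,0,0],[0,0,0],[0,0,0],[0,0,0],[0,0,0],[0,0,0],[0,0,0],[0,0,0],[0,0,0],[0,0,0]]' --dp '[[-3.2,-2.5,-1],[-3.2,-2.5,0],[-3.2,-2.5,0],[-3.2,-2.5,0],[-1.6,-1.2,0],[-1.6,-1.2,0],[-1.6,-1.2,0],[-1.6,-1.2,0],[-1.6,-1.2,0],[-1.6,-1.2,0]]' --hand '[0,0,0,0,0,0,0,0,0,0]'

```text
time_s: 4.58
tcp_pos: [0.6055, 0.0698, 0.2637]
ee_rot: [-2.972, -1.019, -0.0]
contact_force: [0.4, -0.2, -0.0]
opening: 0.003
finger_force: 0.2
```

Request:
drive_tool --rotation '[[0,0,0],[0,0,0],[0,0,0],[0,0,0],[0,0,0],[0,0,0],[0,0,0],[0,0,0]]' --dp '[[-1.6,-1.2,0],[-1.6,-1.2,0],[-1.6,-1.2,0],[-1.6,-1.2,0],[-1.6,-1.2,0],[-1.6,-1.2,0],[0,0,0],[0,0,0]]' --hand '[0,0,0,0,0,0,0,0]'

```text
time_s: 5.58
tcp_pos: [0.596, 0.0626, 0.2636]
ee_rot: [-2.972, -1.019, 0.0]
contact_force: [-0.9, 0.3, 0.1]
opening: 0.006
finger_force: 0.0
```

```bash
python3 look.py 2; python3 - <<'E'
import cv2
s=cv2.imread("s2.png")[160:255,220:320];cv2.imwrite("pics/d2.png",cv2.resize(s,None,fx=6,fy=6,interpolation=cv2.INTER_CUBIC))
E
```

```text
[0.59600724 0.06262368 0.26363861] [-2.97178507e+00 -1.01885877e+00  9.70131833e-05] [-0.8740963   0.32146714  0.13028203] 5.575
```

View pics/d2.png

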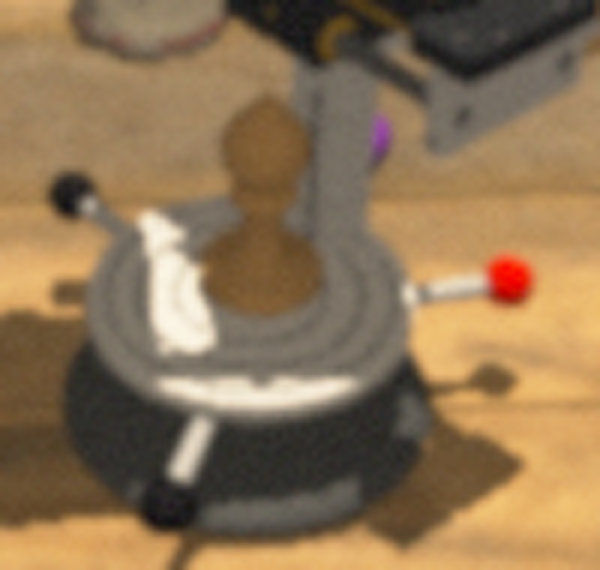

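The side crop shows the finial upright, with the foot at about (262,269) and the ball at (265,147).

```bash
python3 - <<'E'
from h import *
S=lambda x,y:(220+(x+.5)/6-.5,160+(y+.5)/6-.5)
for l,q,z in(("foot",(262,269),.0675),("ball",(265,148),.122)):print(l,plane("side",*S(*q),z)*1000)
E
```

```text
foot [570.2814524   40.61436275  67.5       ]
ball [569.57602873  40.51802117 122.        ]
```

Request:
drive_tool --rotation '[[0,0,0],[0,0,0],[0,0,0],[0,0,0],[0,0,0],[0,0,0]]' --dp '[[-1.3,-1,0],[-1.3,-1,0],[-1.3,-1,0],[-1.2,-0.9,0],[0,0,0],[0,0,0]]' --hand '[0,0,0,0,0,0]'

```text
time_s: 6.42
tcp_pos: [0.5909, 0.0587, 0.2636]
ee_rot: [2.972, 1.019, -0.0]
contact_force: [-0.3, 0.2, 0.4]
opening: 0.0
finger_force: 0.0
```

Request:
drive_tool --rotation '[[0,0,0],[0,0,0],[0,0,0],[0,0,0],[0,0,0],[0,0,0],[0,0,0],[0,0,0],[0,0,0],[0,0,0]]' --dp '[[3,2.5,0],[5,4,0],[16,12,0],[16,12,20],[0,20,40],[0,40,40],[0,50,20],[0,50,0],[0,0,0],[0,0,0]]' --hand '[0,0,0,0,0,0,0,0,0,0]'

```text
time_s: 7.68
tcp_pos: [0.631, 0.2491, 0.3833]
ee_rot: [2.971, 1.019, -0.001]
contact_force: [0.4, 0.6, 1.2]
opening: 0.005
finger_force: 0.0
```

```bash
cat > look2.py <<'E'
import sys
from h import *
k=sys.argv[1];o=np.zeros((400,800,3),np.uint8)
t=camera("top")[0][150:200,260:310];s=camera("side")[0][175:240,230:295]
o[:,:400]=cv2.resize(t,(400,400),interpolation=cv2.INTER_CUBIC);o[:,400:]=cv2.resize(s,(400,400),interpolation=cv2.INTER_CUBIC)
cv2.imwrite(f"pics/M{k}.png",o[:,:,::-1])
E
python3 look2.py 1
```

```text
(no output)
```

View pics/M1.png

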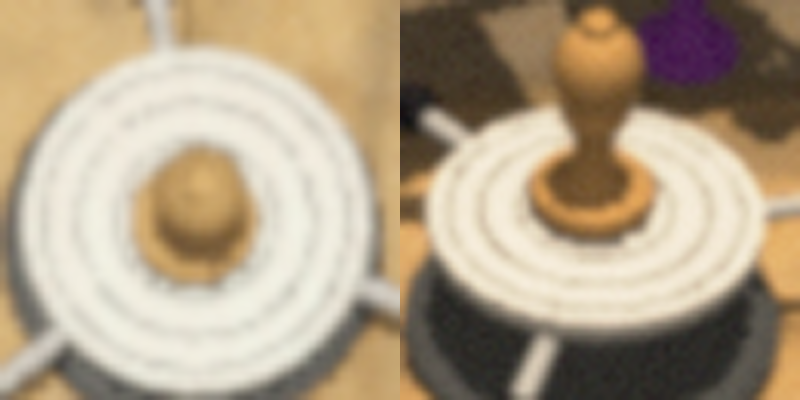

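The top crop (left) shows the disc spanning x 20–373 and y 45–395, with the foot at x 134–258 and its bottom edge at 284. It looks close to centred and upright, so I'll check it numerically.

```bash
cat > fit.py <<'E'
from h import *
from scipy.ndimage import map_coordinates as mc
from scipy.optimize import least_squares
def fit(n,c=(.565,.0377)):
    im,_=camera(n);i=camera_info(n);K=np.array(i["K"]);T=np.array(i["extrinsics"]);Ti=np.linalg.inv(T)
    f=im.astype(float);sat=f[...,0]-f[...,2];br=f.min(2)
    def pix(P):
        q=Ti[:3,:3]@P.T+Ti[:3,3:4];d=-q[2];return K[0,0]*q[0]/d+K[0,2],-K[1,1]*q[1]/d*1+K[1,2]
    cam=T[:2,3]-c;a0=np.arctan2(cam[1],cam[0])
    def edges(ch,r,z,span,cen,mid):
        out=[]
        for a in a0+np.radians(np.linspace(-span,span,41)):
            P=np.c_[cen[0]+r*np.cos(a),cen[1]+r*np.sin(a),np.full(len(r),z)];u,v=pix(P)
            s=mc(ch,[v,u],order=1);m=(s.max()+s.min())/2;k=np.argmax(s<m) if s[0]>m else 0
            if k>0:out.append(P[k,:2])
        return np.array(out)
    def circ(E,R):
        return least_squares(lambda p:np.hypot(*(E-p).T)-R,c,loss="soft_l1",f_scale=.001)
    E=edges(sat,np.arange(.016,.027,.0002),.0675,75,c,0);s=circ(E,.023)
    D=edges(br,np.arange(.056,.066,.0002),.060,75,c,0);t=circ(D,.060)
    print(n,"foot",np.round(s.x*1000,1),len(E),"rms",np.sqrt(np.mean(s.fun**2))*1e3,"disc",np.round(t.x*1000,1),len(D),np.sqrt(np.mean(t.fun**2))*1e3)
fit("top");fit("side")
E
python3 fit.py
```

```text
top foot [565.4  38. ] 41 rms 0.5270001413155285 disc [564.2  38. ] 41 0.45382371991688203
side foot [564.5  39.1] 41 rms 0.6510129016014434 disc [565.8  35.1] 41 0.3440549071490168
```

The foot is within about 1–2 mm of the disc centre, against a 5 mm margin. Next I'll go behind the red ball on its clockwise side and work out the arc.

Request:
drive_tool --rotation '[[0,0,-6],[0,0,-6],[0,0,-6],[0,0,-6],[0,0,-6],[0,0,-6],[0,0,0],[0,0,0]]' --dp '[[5.8,-38.4,0],[5.8,-38.4,0],[5.8,-38.4,0],[5.8,-38.4,0],[5.8,-38.4,0],[5.8,-38.4,0],[0,0,0],[0,0,0]]' --hand '[0,0,0,0,0,0,0,0]'

```text
time_s: 8.88
tcp_pos: [0.6656, 0.0188, 0.3837]
ee_rot: [-3.141, -0.051, 0.0]
contact_force: [1.0, 0.5, -0.0]
opening: 0.003
finger_force: 0.0
```

Request:
drive_tool --rotation '[[0,0,0],[0,0,0],[0,0,0],[0,0,0],[0,0,0],[0,0,0]]' --dp '[[0,0,-40],[0,0,-40],[0,0,-35],[0,0,-20],[0,0,0],[0,0,0]]' --hand '[0,0,0,0,0,0]'

```text
time_s: 9.62
tcp_pos: [0.666, 0.0191, 0.2503]
ee_rot: [3.141, 0.051, 0.003]
contact_force: [0.4, -0.7, 0.2]
opening: 0.003
finger_force: 0.0
```

```bash
python3 - <<'E'
from h import *
s=monitor.state();print(s["tcp_pos"],s["joint_positions"],s["contact_force"])
def p(t):
    a=np.radians(t);return np.array([565+100*np.cos(a)+22.5*np.sin(a),37.8+100*np.sin(a)-22.5*np.cos(a)])
g=[2,3,4.5]+list(np.arange(6.5,126,2))+[126.0,127.5,128.5,129.3,129.9]
r=s["tcp_pos"][:2]*1000;row=[]
prev=p(2)
for a,b in zip(g[:-1],g[1:]):
    d=np.round(p(b)-prev,1);prev=prev+d;row.append((round(b-a,1),list(map(float,d))))
print(r-p(2),len(row))
for k in range(0,len(row),10):print(*[f"[{x[1][0]},{x[1][1]},0]r{x[0]}" for x in row[k:k+10]])
E
```

```text
[0.66603849 0.01907072 0.25029108] [-2.63340038e-02  7.04718856e-01  1.29325872e+00  2.37691993e-05
  1.14138841e+00  1.51174848e+00] [ 0.38997262 -0.67942539  0.16642148]
[0.31416623 0.26706699] 67
[0.3,1.8,0]r1 [0.4,2.6,0]r1.5 [0.5,3.6,0]r2.0 [0.3,3.5,0]r2.0 [0.2,3.6,0]r2.0 [0.1,3.6,0]r2.0 [-0.1,3.6,0]r2.0 [-0.2,3.5,0]r2.0 [-0.3,3.6,0]r2.0 [-0.4,3.5,0]r2.0
[-0.5,3.6,0]r2.0 [-0.7,3.5,0]r2.0 [-0.8,3.5,0]r2.0 [-0.9,3.4,0]r2.0 [-1.0,3.5,0]r2.0 [-1.2,3.3,0]r2.0 [-1.3,3.4,0]r2.0 [-1.4,3.3,0]r2.0 [-1.5,3.2,0]r2.0 [-1.6,3.2,0]r2.0
[-1.7,3.2,0]r2.0 [-1.8,3.0,0]r2.0 [-2.0,3.0,0]r2.0 [-2.0,3.0,0]r2.0 [-2.2,2.8,0]r2.0 [-2.2,2.8,0]r2.0 [-2.3,2.7,0]r2.0 [-2.5,2.7,0]r2.0 [-2.5,2.5,0]r2.0 [-2.6,2.5,0]r2.0
[-2.7,2.3,0]r2.0 [-2.8,2.3,0]r2.0 [-2.8,2.1,0]r2.0 [-2.9,2.1,0]r2.0 [-3.0,1.9,0]r2.0 [-3.1,1.9,0]r2.0 [-3.1,1.7,0]r2.0 [-3.2,1.7,0]r2.0 [-3.2,1.5,0]r2.0 [-3.3,1.4,0]r2.0
[-3.4,1.3,0]r2.0 [-3.3,1.2,0]r2.0 [-3.5,1.0,0]r2.0 [-3.4,1.0,0]r2.0 [-3.5,0.8,0]r2.0 [-3.5,0.7,0]r2.0 [-3.5,0.6,0]r2.0 [-3.6,0.4,0]r2.0 [-3.6,0.3,0]r2.0 [-3.5,0.2,0]r2.0
[-3.6,0.1,0]r2.0 [-3.6,-0.1,0]r2.0 [-3.6,-0.1,0]r2.0 [-3.5,-0.3,0]r2.0 [-3.6,-0.5,0]r2.0 [-3.5,-0.5,0]r2.0 [-3.5,-0.7,0]r2.0 [-3.5,-0.8,0]r2.0 [-3.5,-0.9,0]r2.0 [-3.4,-1.0,0]r2.0
[-3.4,-1.2,0]r2.0 [-3.3,-1.2,0]r2.0 [-2.5,-1.1,0]r1.5 [-2.5,-1.1,0]r1.5 [-1.6,-0.7,0]r1.0 [-1.3,-0.7,0]r0.8 [-0.9,-0.5,0]r0.6
```

Request:
drive_tool --rotation '[[0,0,1],[0,0,1.5],[0,0,2],[0,0,2],[0,0,2],[0,0,2],[0,0,2],[0,0,2],[0,0,2],[0,0,2]]' --dp '[[0.3,1.8,-2],[0.4,2.6,0],[0.5,3.6,0],[0.3,3.5,0],[0.2,3.6,0],[0.1,3.6,0],[-0.1,3.6,0],[-0.2,3.5,0],[-0.3,3.6,0],[-0.4,3.5,0]]' --hand '[0,0,0,0,0,0,0,0,0,0]'

```text
time_s: 10.88
tcp_pos: [0.6665, 0.0519, 0.2467]
ee_rot: [-3.092, -0.558, -0.0]
contact_force: [0.8, -0.3, 1.0]
opening: 0.006
finger_force: 0.2
```

Request:
drive_tool --rotation '[[0,0,2],[0,0,2],[0,0,2],[0,0,2],[0,0,2],[0,0,2],[0,0,2],[0,0,2],[0,0,2],[0,0,2]]' --dp '[[-0.5,3.6,0],[-0.7,3.5,0],[-0.8,3.5,0],[-0.9,3.4,0],[-1.0,3.5,0],[-1.2,3.3,0],[-1.3,3.4,0],[-1.4,3.3,0],[-1.5,3.2,0],[-1.6,3.2,0]]' --hand '[0,0,0,0,0,0,0,0,0,0]'

```text
time_s: 12.12
tcp_pos: [0.6555, 0.0858, 0.2466]
ee_rot: [-2.948, -1.087, 0.0]
contact_force: [0.3, -0.4, 0.6]
opening: 0.006
finger_force: 0.3
```

```bash
python3 look.py 3
```

```text
[0.65547983 0.0858285  0.24663347] [-2.94756382e+00 -1.08694714e+00  1.18864404e-04] [ 0.27734586 -0.37952532  0.62687509] 12.125
```

View pics/L3.png

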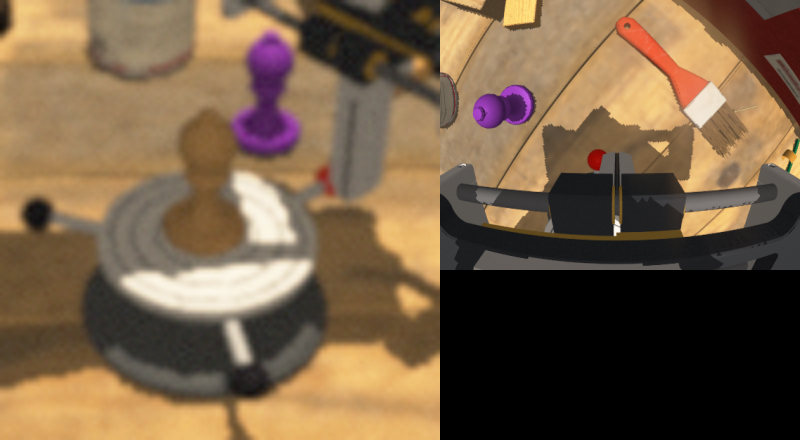

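The side view shows the red ball being pushed round by the finger at about (330,180), with the finial upright at (205,190). I'll continue the arc.

Request:
drive_tool --rotation '[[0,0,2],[0,0,2],[0,0,2],[0,0,2],[0,0,2],[0,0,2],[0,0,2],[0,0,2],[0,0,2],[0,0,2]]' --dp '[[-1.7,3.2,0],[-1.8,3.0,0],[-2.0,3.0,0],[-2.0,3.0,0],[-2.2,2.8,0],[-2.2,2.8,0],[-2.3,2.7,0],[-2.5,2.7,0],[-2.5,2.5,0],[-2.6,2.5,0]]' --hand '[0,0,0,0,0,0,0,0,0,0]'

```text
time_s: 13.48
tcp_pos: [0.6336, 0.114, 0.2466]
ee_rot: [2.714, 1.582, 0.0]
contact_force: [-0.4, -0.3, 1.5]
opening: 0.008
finger_force: 0.3
```

Request:
drive_tool --rotation '[[0,0,2],[0,0,2],[0,0,2],[0,0,2],[0,0,2],[0,0,2],[0,0,2],[0,0,2],[0,0,2],[0,0,2]]' --dp '[[-2.7,2.3,0],[-2.8,2.3,0],[-2.8,2.1,0],[-2.9,2.1,0],[-3.0,1.9,0],[-3.1,1.9,0],[-3.1,1.7,0],[-3.2,1.7,0],[-3.2,1.5,0],[-3.3,1.4,0]]' --hand '[0,0,0,0,0,0,0,0,0,0]'

```text
time_s: 14.72
tcp_pos: [0.6035, 0.1328, 0.2466]
ee_rot: [2.398, 2.03, -0.0]
contact_force: [0.6, -0.2, 0.4]
opening: 0.007
finger_force: 0.3
```

Request:
drive_tool --rotation '[[0,0,2],[0,0,2],[0,0,2],[0,0,2],[0,0,2],[0,0,2],[0,0,2],[0,0,2],[0,0,2],[0,0,2]]' --dp '[[-3.4,1.3,0],[-3.3,1.2,0],[-3.5,1.0,0],[-3.4,1.0,0],[-3.5,0.8,0],[-3.5,0.7,0],[-3.5,0.6,0],[-3.6,0.4,0],[-3.6,0.3,0],[-3.5,0.2,0]]' --hand '[0,0,0,0,0,0,0,0,0,0]'

```text
time_s: 15.98
tcp_pos: [0.5687, 0.1403, 0.2466]
ee_rot: [-2.009, -2.415, 0.0]
contact_force: [0.8, -0.3, 0.0]
opening: 0.0
finger_force: 0.3
```

Request:
drive_tool --rotation '[[0,0,2],[0,0,2],[0,0,2],[0,0,2],[0,0,2],[0,0,2],[0,0,2],[0,0,2],[0,0,2],[0,0,2]]' --dp '[[-3.6,0.1,0],[-3.6,-0.1,0],[-3.6,-0.1,0],[-3.5,-0.3,0],[-3.6,-0.5,0],[-3.5,-0.5,0],[-3.5,-0.7,0],[-3.5,-0.8,0],[-3.5,-0.9,0],[-3.4,-1.0,0]]' --hand '[0,0,0,0,0,0,0,0,0,0]'

```text
time_s: 17.23
tcp_pos: [0.5334, 0.1354, 0.2467]
ee_rot: [-1.559, -2.727, -0.0]
contact_force: [0.1, 0.4, 0.5]
opening: 0.002
finger_force: 0.3
```

Request:
drive_tool --rotation '[[0,0,2],[0,0,2],[0,0,1.5],[0,0,1.5],[0,0,1],[0,0,0.8],[0,0,0.6],[0,0,0],[0,0,0]]' --dp '[[-3.4,-1.2,0],[-3.3,-1.2,0],[-2.5,-1.1,0],[-2.5,-1.1,0],[-1.6,-0.7,0],[-1.3,-0.7,0],[-0.9,-0.5,0],[0,0,0],[0,0,0]]' --hand '[0,0,0,0,0,0,0,0,0]'

```text
time_s: 18.35
tcp_pos: [0.5181, 0.1289, 0.2466]
ee_rot: [-1.334, -2.844, 0.0]
contact_force: [-0.9, -0.5, 1.3]
opening: 0.004
finger_force: 0.1
```

Request:
drive_tool --rotation '[[0,0,0],[0,0,0],[0,0,0],[0,0,0],[0,0,0],[0,0,0],[0,0,0],[0,0,0],[0,0,0]]' --dp '[[4,3,0],[6,5,0],[0,0,30],[0,0,40],[0,0,50],[0,0,40],[0,60,0],[0,60,0],[0,0,0]]' --hand '[0,0,0,0,0,0,0,0,0]'

```text
time_s: 19.48
tcp_pos: [0.5277, 0.2604, 0.4062]
ee_rot: [-1.328, -2.847, -0.0]
contact_force: [0.0, -0.5, -0.7]
opening: 0.005
finger_force: 0.0
```

```bash
python3 fit.py; python3 - <<'E'
from h import *
o=np.zeros((500,800,3),np.uint8)
t=camera("top")[0][125:215,240:330];s=camera("side")[0][150:250,210:310]
o[:400,:400]=cv2.resize(t,(400,400),interpolation=cv2.INTER_CUBIC);o[:400,400:]=cv2.resize(s,(400,400),interpolation=cv2.INTER_CUBIC)
cv2.imwrite("pics/M2.png",o[:400,:,::-1])
E
```

```text
top foot [566.7  35.7] 41 rms 0.49524033418600155 disc [564.3  38.1] 41 0.4836647831616002
side foot [565.8  37.7] 41 rms 0.6490378307804453 disc [565.7  35.1] 41 0.32645064630311194
```

View pics/M2.png

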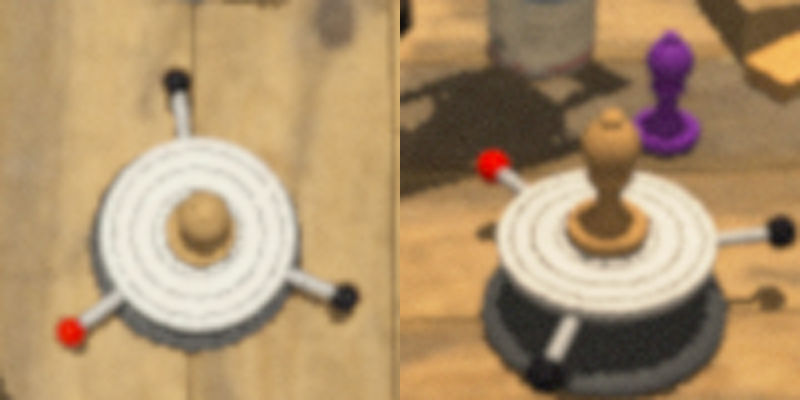

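The picture shows the red ball now at bottom left (70,332), so the disc has turned about 120°. The finial is upright inside the innermost ring. The foot's shift between the two fits works out to about 1.3 mm off centre, well inside the 5 mm margin.

```bash
python3 -c "
from plant import bot
print(bot.finish_job())"
```

```text
the job is handed in; nothing more can be done
None
```

The finial stands upright about 1.3 mm off the disc's centre, inside the innermost ring, after the disc was turned about 120° by pushing the red ball; the job was handed in at about 20 s.

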